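# Function test of a tube roller's latching stop button

### The job

Do the daily stop-button test on the tube roller mixer: push its three-lobed mushroom stop button down until it latches and stays down when you let go, then twist it clockwise by pushing the side of a lobe round until it springs back up, and finally press the small round reset button beside it to clear the stop. Work only with the shut fingertips: grip and lift nothing, and leave the vials on the rollers and the things lying round about where they are.

Things in the scene. Friction and masses are not known exactly. Their poses are not given: they have to be found in the camera images.
- mixer: Tube roller mixer, off, heavy, fixed: white housing 220 mm deep (its x, -105 front to +115 back) by 260 mm wide (y +-130, + is its left). Origin: underside, on the table. Grey control deck 58 mm high at x -105 to -13: stop button at (-60, 60), reset at (-60, -42), fixed dial 13 mm tall at (-47, -98). Behind it rollers (tops 73 mm high) between cheeks 77 mm high; vials on them reach 92 mm.
- stop (a joint): Stop button, how far it is pushed down, m: 0 up, 0.0115 bottom stop. Its spring pushes up with 4 N at the top, 8 N at the bottom; 8 to 12 N push it past its catch, a quick push a little more. Pushed to 0.011 or the bottom it latches and, let go, rests at about 0.0085. Only turning the head frees it.
- stop_twist (a joint): Turn of the stop button's head, rad: 0 at rest, growing CLOCKWISE seen from above, end stop 0.9. When latched, the button comes free at about 0.4 and springs up. A weak spring turns the head back to 0 when let go; pushing a lobe round takes up to 5 N at 30 mm from the axis.
- stop_top (a point): Middle of the stop button's flat top (24 mm across), on its upright axis; 99 mm above the table when up, 90 latched. Black mushroom head: round body 48 mm across, 23 high, with three lobes 120 degrees apart reaching 34 mm from the axis, each 18 mm wide with straight flanks and round end, 5 to 22 mm below this point. Curved arrows on it point clockwise.
- stop_lobe (a point): Tip of the lobe that points to the mixer's front when at rest: 34 mm from the axis, 13.5 mm below stop_top; moves with the head. The gaps between lobes are open above and to the side. Latched, the lobes' underside is 10 mm above the deck; under the head is only a collar of 20 mm radius, 6 mm high.
- reset (a joint): Reset button, how far it is pushed down, m: 0 up, 0.006 bottom stop; springs back by itself, about 5 N to push it fully down.
- reset_top (a point): Centre of the top of the reset button: plain grey round push button 26 mm across in a black round housing 42 mm across, on the deck 102 mm to the right of the stop button. Its top is 80 mm above the table (reckoned when up) and stands 10 mm above the housing.
- vial_a: Sample vial with screw cap, 23 mm diameter, 72 mm long, loose, lying along the rollers in the middle groove. Origin at the centre of its foot, z axis towards the cap. Not to be moved.
- vial_b: Another such vial lying in the rear groove. Not to be moved.
- vial_c: Another such vial lying in the front groove, behind the reset button. Not to be moved.
- lancets: Small carton 86 x 54 x 40 mm standing on the table to the right in front of the mixer, loose; origin at the centre of its underside. Not to be moved.
- marker: Marker pen 135 mm long, 17 mm thick, lying loose on the table in front of the mixer; origin under its middle, y axis along it. Not to be moved.

How it is judged (in metres and radians):
On the way, in this order (a step that is already met when the one before it is completed fails the run):
1. the stop button is latched down and stays so with the fingers off the mixer (value of joint stop above 0.006 m and contact force between the fingers and mixer below 0.3 N), for 0.3 s.
2. the stop button is twisted free and back up (value of joint stop below 0.002 m), for 0.1 s.
3. the reset button is pushed down, with the stop button up (value of joint reset above 0.0045 m and value of joint stop below 0.002 m), for 0.05 s.
At the end, for the whole second after the job is handed in: The stop button is up (within 2 mm) with its head turned back to rest (within 0.12 rad), the reset button is up again (within 1.5 mm), the vials are within 15 mm and the carton and marker within 20 mm of where they were, and at rest (value of joint stop below 0.002 m and value of joint stop_twist below 0.12 rad and value of joint reset below 0.0015 m and distance of each of vial_a, vial_b, vial_c from where it was at the start of the episode below 0.015 m and distance of each of lancets, marker from where it was at the start of the episode below 0.02 m and linear speed of each of vial_a, vial_b, vial_c below 0.02 m/s); the robot touches nothing.
It fails at once if a vial is moved more than 15 mm or lifted (distance of any of vial_a, vial_b, vial_c from where it was at the start of the episode above 0.015 m).
It fails at once if the carton or the marker is moved more than 20 mm or lifted (distance of any of lancets, marker from where it was at the start of the episode above 0.02 m).
It fails at once if the stop button's head is gripped: turned while the fingers squeeze it with more than 28 N (value of joint stop_twist above 0.15 rad and contact force between the fingers and mixer above 28 N).
It also fails if it takes over 51 s, if anything falls off the work surface, if the arm or the gripper's body presses on something with over 40 N, if the wrist force passes 120 N, or if a joint passes its speed limit or range.

### The arm

A 6-joint arm with a two-finger parallel gripper is mounted at the origin on a cart in front of the work surface, level with it; the furniture and walls round the work are solid. World frame = base frame: x ahead of the robot, y to its left, z up, the work surface at z = 0. Lengths are in mm, angles in rad, forces in N, time in s.
With the tool pointing down it reaches from about 275 to 1000 mm from the base axis. Payload 8.4 kg.
Tool frame: the origin (TCP) lies at the very end of the fingers, on their centre line; the grasp point (between the pads) lies 19 mm behind it; x points along the fingers, y is the direction in which the jaws open and shut, and the axes are right-handed (so a half turn about x gives the same grasp; the last joint's range is limited). The gripper opens to 85 mm and grips with 20 to 120 N. Pads are 22 mm wide; open, the fingers measure 114 mm over their backs; the gripper's body (76 mm by 85 mm) begins 54 mm behind the grasp point. The pads swing forward as they close: fully open they stand 13 mm farther back than shut.
Start: joints at [1.114, 0.353, 1.633, -0, 1.155, -0.002], TCP at [274.551, 561.471, 231.281] pointing down, gripper open.
Joint ranges: [-2.63, 2.63], [-0.92, 2.1], [0.06, 2.66], [-1.3, 4.44], [0, 2.69], [-3.02, 3.02]. Speed limits (rad/s): [2.22, 2.22, 2.79, 3.14, 3.14, 3.14].

### API

Orientations are given as [roll, pitch, yaw] about the fixed x, y, z axes, in that order (R = Rz(yaw) Ry(pitch) Rx(roll)).
In Python, from rig import r, grab_frame, camera_params, sign_off gives the robot as it stands.
- The arm moves only by the tool drive_tool, never from a script. Its argument "rows" is one flat list of numbers, 7 for each row, row after row: the shift along the tool's x, y, z in mm, then the turn, a rotation vector about the tool's x, y, z in degrees, then the opening in per cent of the stroke, from 0 (shut) to 100 (fully open). In form: [x, y, z, rx, ry, rz, fingers, x, y, z, rx, ry, rz, fingers, ...]. A call has 1 to 10 rows; each row is the pose to reach, as a shift and turn from the pose measured when the call began, along the tool's axes at that moment; what a row does not reach only later rows make up. A row lasts 1/8 s, in which the tool goes at most 62.5 mm and 10.7 degrees, less where a joint would pass 70% of its speed; a pose out of reach is approached as far as the arm can. A call with a gripper value outside its range is refused whole. The fingers move at their own pace and stop on an object; "newtons" is the grip in N (left out, the last holds). Time passes only in rows, so rows that repeat a pose let the fingers close. It gives the time, the measured TCP pose, the force and the opening at its end, in the units of the state.
- r.sense(): the state, without advancing time (a new reading comes with each control period).
- grab_frame(name): name is "scene" or "top" or "wrist"; returns the picture (384x512x3 uint8, red, green, blue); there is no depth.
- camera_params(name): a dict with "vertical_fov" (degrees; the focal length in pixels is half the picture's height over the tangent of half this angle, whatever the lens; pixels are square), "cx", "cy" (the principal point, pixels), "pose" (4x4, takes a point from camera to world coordinates); the wrist camera has in their place "tool_from_camera" (4x4, takes a point from camera to tool coordinates, whose origin is the TCP and whose axes are the tool frame's). Camera axes: x right, y down, z forward; pixel columns grow to the right and rows downward; lengths in mm; the calibration is good to about 2 mm. The wrist camera is an equidistant fisheye: a pixel r from the principal point sees the ray r / f radians off the axis. A picture is of the moment at which its call begins: read the wrist's pose just before it. camera_params takes no time and is no camera call.
- sign_off(): hands the job in, once; it reports no verdict.
The state is a dict: "clock": time; "qpos": joint angles; "qvel": joint speeds; "joint_efforts": joint torques, N m; "eef_pos": TCP position; "tcp_rot": TCP orientation; "contact_force": force on the tool from outside, world axes, zero at the start; "wrist_torque": the same for the moment, N m; "opening": opening from 0.0 (shut) to 1.0 (fully open).
Only numpy, scipy, OpenCV 4.12 (cv2) and the standard library are available. Lean on these libraries where they do the work, as an engineer would, in place of code of your own. Each camera call takes 0.05 s, during which the arm holds its last target.

## Working session

There is one attempt and no reset: what is moved stays moved. The work goes in short steps, Python scripts to look and compute and a tool call to move; the robot and the scene stay as the last step left them, time stands still between calls to the robot, and variables do not carry over. Pictures are saved under pics/ and viewed, and the job is handed in when it is done.

Besides the shell and the picture viewer there is one more tool, called by a JSON object that holds its "fn" and its "kwargs". drive_tool: Moves the arm, as the interface text tells. Its arguments: {"type":"object","properties":{"rows":{"type":"array","items":{"type":"number"}},"newtons":{"type":"number"}},"required":["rows"]}

```bash
mkdir -p pics; ls
python3 - <<'E'
from rig import r, grab_frame, camera_params, sign_off
import cv2,numpy as np
print(r.sense())
for n in ["scene","top","wrist"]:
    p=camera_params(n); print(n,p)
    im=grab_frame(n); cv2.imwrite(f"pics/{n}0.png",im[:,:,::-1])
E
```

```text
pics
{'clock': 0.0, 'qpos': array([ 1.11362890e+00,  3.53633537e-01,  1.63414667e+00, -9.54744862e-06,
        1.15522494e+00, -2.39403322e-03]), 'qvel': array([-0.00087824,  0.00021342,  0.00044776, -0.00037158, -0.00291276,
        0.00136879]), 'joint_efforts': array([-4.57595925e-04, -6.05263495e+01, -3.42062581e+01,  3.09356892e-05,
        9.29452654e-03, -1.23116749e-05]), 'eef_pos': array([274.31919693, 561.03485306, 230.56545698]), 'tcp_rot': array([-1.56701031,  1.56938381, -2.02177984]), 'contact_force': array([-0.74889304,  0.15861049,  0.09323964]), 'wrist_torque': array([ 0.02031982, -0.02130881,  0.05833843]), 'opening': 1.0012235042965856}
scene {'vertical_fov': 48.280803470300185, 'cx': 248.9808147404877, 'cy': 201.36403104911798, 'pose': array([[-7.08672939e-01, -5.19180226e-01,  4.77739008e-01,
         3.44750162e+01],
       [-7.05395051e-01,  5.34971943e-01, -4.64997680e-01,
         1.54462674e+02],
       [-1.41593647e-02, -6.66526004e-01, -7.45347301e-01,
         7.87826447e+02],
       [ 0.00000000e+00,  0.00000000e+00,  0.00000000e+00,
         1.00000000e
[... 204 characters left out ...]
9597449e-01, -4.37283505e-03,  2.80324397e-02,
        -2.72850314e+02],
       [-2.71904072e-02, -1.34458198e-01, -9.90546150e-01,
         9.38411935e+02],
       [ 0.00000000e+00,  0.00000000e+00,  0.00000000e+00,
         1.00000000e+00]])}
wrist {'vertical_fov': 65.70646984690485, 'cx': 252.06920527214797, 'cy': 193.64796087944688, 'tool_from_camera': array([[ 7.41566699e-04, -3.26010413e-01,  9.45365887e-01,
        -1.43626729e+02],
       [ 9.99999630e-01, -1.70517870e-04, -8.43225926e-04,
         1.36108974e-01],
       [ 4.36102210e-04,  9.45366163e-01,  3.26010166e-01,
        -8.47316255e+01],
       [ 0.00000000e+00,  0.00000000e+00,  0.00000000e+00,
         1.00000000e+00]])}
```

View pics/scene0.png

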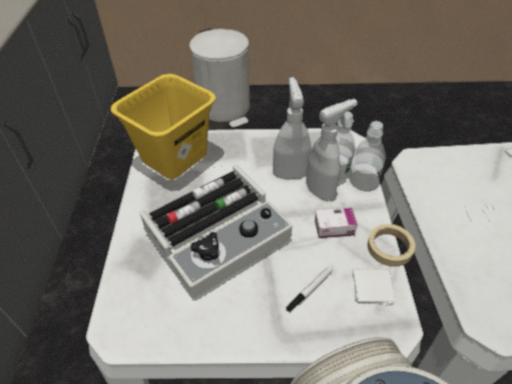

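View pics/top0.png

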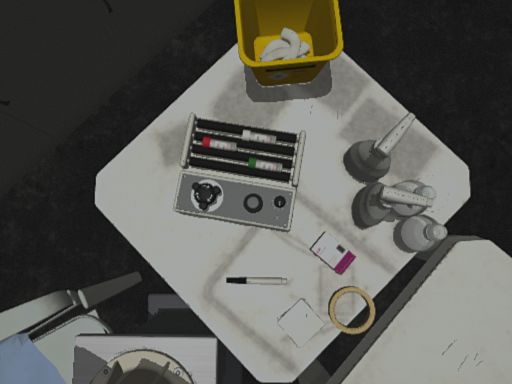

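View pics/wrist0.png

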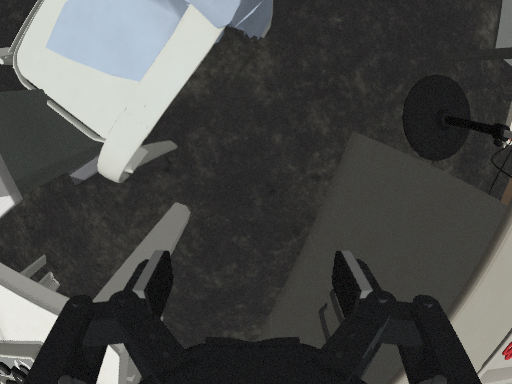

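The top view shows the mixer with the stop at about (207,195), the reset at (254,203) and the dial at (280,202). The marker is at (257,281) and the carton at (332,251). Next I'll measure these more finely.

```bash
cat > h.py <<'E'
import numpy as np,cv2
from rig import r, grab_frame, camera_params
from scipy.spatial.transform import Rotation as R
def ray(n,u,v):
    p=camera_params(n); f=192/np.tan(np.radians(p["vertical_fov"]/2))
    d=np.array([(u-p["cx"])/f,(v-p["cy"])/f,1]); T=p["pose"]
    return T[:3,3],T[:3,:3]@d
def plane(n,u,v,z):
    o,d=ray(n,u,v); return o+d*(z-o[2])/d[2]
def proj(n,P):
    p=camera_params(n); f=192/np.tan(np.radians(p["vertical_fov"]/2)); T=p["pose"]
    c=T[:3,:3].T@(np.array(P)-T[:3,3]); return c[:2]/c[2]*f+[p["cx"],p["cy"]]
def tri(a,b):
    o1,d1=a;o2,d2=b; A=np.stack([d1,-d2],1); s=np.linalg.lstsq(A,o2-o1,rcond=None)[0]
    p,q=o1+d1*s[0],o2+d2*s[1]; return (p+q)/2,np.linalg.norm(p-q)
E
python3 - <<'E'
import cv2
t=cv2.imread('pics/top0.png'); s=cv2.imread('pics/scene0.png')
cv2.imwrite('pics/tc.png',cv2.resize(t[105:235,165:315],None,fx=5,fy=5,interpolation=cv2.INTER_CUBIC)[:600])
cv2.imwrite('pics/sc.png',cv2.resize(s[165:295,135:295],None,fx=4.5,fy=4.5,interpolation=cv2.INTER_CUBIC))
E
```

```text
(no output)
```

View pics/tc.png

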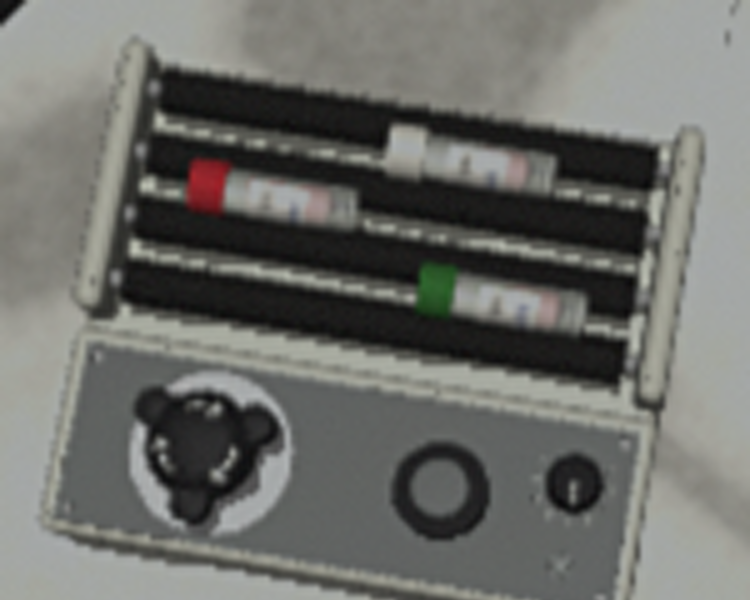

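View pics/sc.png

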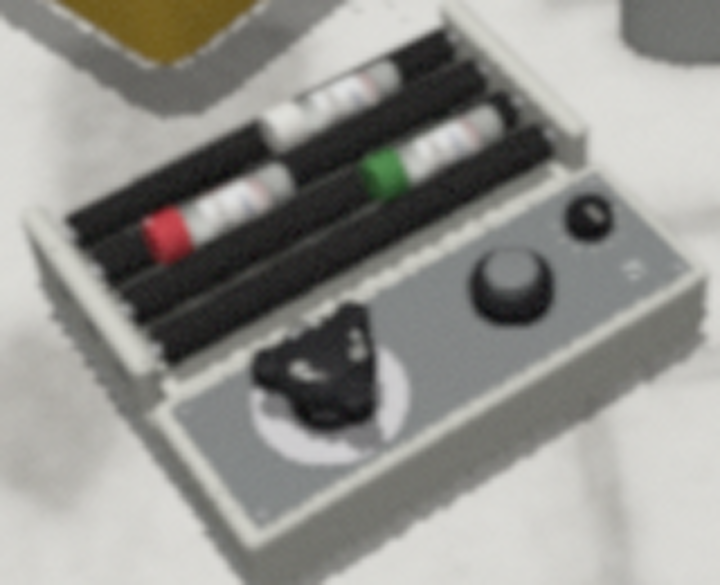

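Run:
```python
from h import *
t=lambda u,v:(165+(u+.5)/5-.5,105+(v+.5)/5-.5)
s=lambda u,v:(135+(u+.5)/4.5-.5,165+(v+.5)/4.5-.5)
P={}
for nm,uv,z in [('stop',(204,438),99),('plate',(211,453),58.5),('reset',(441,487),80),('resethouse',(440,490),70),('dial',(574,483),71),('deckFL',(45,522),58),('deckBL',(78,330),58),('deckBR',(655,422),58)]:
    P[nm]=plane('top',*t(*uv),z); print(nm,P[nm].round(1))
for nm,uv,z in [('reset',(513,270),80),('plate',(330,393),58.5),('deckFL',(255,545),58),('deckFR',(705,275),58),('deckBL',(160,412),58)]:
    print('sc',nm,plane('scene',*s(*uv),z).round(1))
d=P['stop']-P['reset'];print(d,np.hypot(*d[:2]),'yaw',np.degrees(np.arctan2(-d[0],d[1])))
```

```text
stop [ 460.3 -140.4   99. ]
plate [ 458.8 -137.2   58.5]
reset [ 442.2 -238.6   80. ]
resethouse [ 442.  -237.8   70. ]
dial [ 445.2 -295.    71. ]
deckFL [428.3 -65.4  58. ]
deckBL [513.1 -77.   58. ]
deckBR [ 473.4 -330.5   58. ]
sc reset [ 442.2 -239.9   80. ]
sc plate [ 463.8 -141.9   58.5]
sc deckFL [427.4 -66.4  58. ]
sc deckFR [ 386.3 -314.5   58. ]
sc deckBL [511.9 -80.7  58. ]
[18.024742   98.19010978 19.        ] 99.83080177370427 yaw -10.40196703005475
```

Run:
```python
from h import *
s=r.sense(); Rm=R.from_euler('xyz',s['tcp_rot']).as_matrix(); print(Rm.round(3))
# world shift to point over stop at z=150 in tool axes
for P in ([459.8,-139.1,180],): print(Rm.T@(np.array(P)-s['eef_pos']))
print(np.degrees(s['tcp_rot']))
m=R.from_euler('z',-9.5,degrees=True).as_matrix()
print('mixer y, x in tool',Rm.T@m[:,1],Rm.T@m[:,0])
```

```text
[[-0.     0.439  0.898]
 [-0.001  0.898 -0.439]
 [-1.    -0.001 -0.   ]]
[  51.31011433 -547.56148016  474.17536303]
[ -91.27467082   89.93890457 -117.3346792 ]
mixer y, x in tool [-0.00101507  0.95852121 -0.28501941] [-3.26582329e-04  2.85019229e-01  9.58521743e-01]
```

{"fn": "drive_tool", "kwargs": {"rows": [0,-44,38,6,0,0,0,0,-88,76,12,0,0,0,0,-132,114,18,0,0,0,0,-176,152,24,0,0,0,0,-220,190,30,0,0,0,0,-264,228,36,0,0,0,0,-308,266,42,0,0,0,0,-352,304,48,0,0,0,0,-396,342,54,0,0,0,0,-440,380,60,0,0,0], "newtons": 60}}

```text
clock: 1.4
eef_pos: [422.6, -2.9, 231.4]
tcp_rot: [0.144, 1.57, -1.362]
contact_force: [1.4, 0.1, 0.3]
opening: -0.002
```

```bash
cat > go.py <<'E'
from h import *
m=R.from_euler('z',-9.5,degrees=True).as_matrix()
STOP=np.array([459.8,-139.1,0]); RES=np.array([443,-239.7,0])
def rel(P,quiet=False):
    s=r.sense(); Rr=R.from_euler('xyz',s['tcp_rot']); Rm=Rr.as_matrix()
    Rd=np.stack([[0,0,-1],m[:,0],-m[:,1]],1)
    print('t',s['clock'],'pos',s['eef_pos'].round(1),'F',s['contact_force'].round(1),'op',round(s['opening'],3),'q',s['qpos'].round(2))
    print('shift',(Rm.T@(np.array(P)-s['eef_pos'])).round(1),'rot',np.degrees((Rr.inv()*R.from_matrix(Rd)).as_rotvec()).round(2))
E
python3 -c "
from go import *
rel(STOP+[0,0,150])"
```

```text
t 1.4 pos [422.6  -2.9 231.4] F [1.4 0.1 0.3] op -0.002 q [-0.01  0.03  2.04 -0.    1.07 -0.07]
shift [ 81.5  28.2 138.2] rot [ 1.324e+01  5.000e-02 -1.000e-02]
```

{"fn": "drive_tool", "kwargs": {"rows": [20,9,46,5,0,0,0,40,18,92,10,0,0,0,60,28,138,13.2,0,0,0,80,28,138,13.2,0,0,0,80,28,138,13.2,0,0,0]}}

```text
clock: 2.02
eef_pos: [458.3, -138.9, 150.1]
tcp_rot: [-1.493, 1.568, 3.053]
contact_force: [-0.5, 0.7, -0.7]
opening: 0.004
```

```bash
python3 -c "
from go import *
rel(STOP+[0,0,104])
for n in ['wrist','scene','top']:
    cv2.imwrite(f'pics/{n}1.png',grab_frame(n)[:,:,::-1])
s=cv2.imread('pics/scene1.png')
cv2.imwrite('pics/sc1.png',cv2.resize(s[135:295,115:315],None,fx=3.7,fy=3.7,interpolation=cv2.INTER_CUBIC))
"
```

```text
t 2.025 pos [ 458.3 -138.9  150.1] F [-0.5  0.7 -0.7] op 0.004 q [-0.3   0.23  2.01 -0.    0.9  -0.13]
shift [46.1  1.7 -0.1] rot [-0.02  0.01  0.18]
```

View pics/wrist1.png

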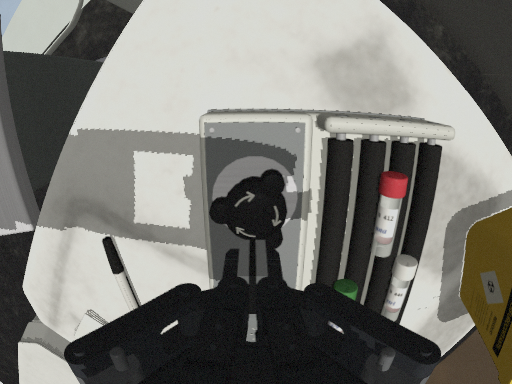

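View pics/sc1.png

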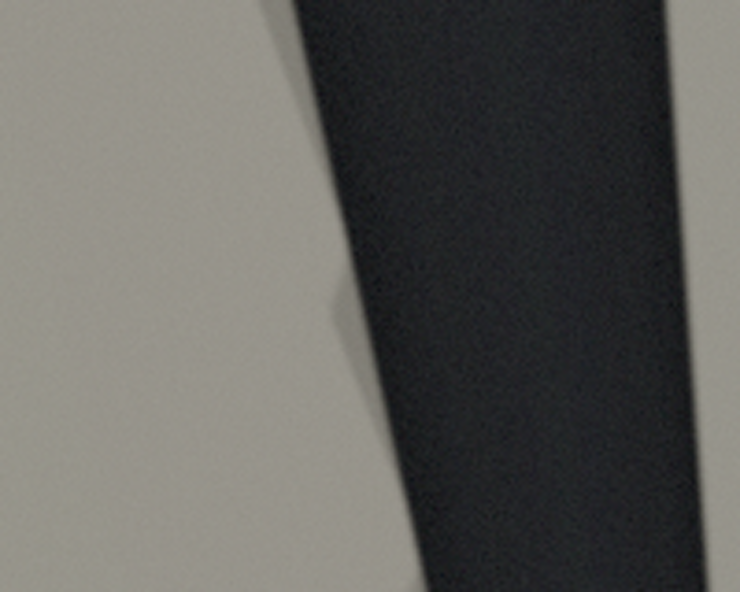

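```bash
cat >> go.py <<'E'
def wray(u,v,s):
    p=camera_params('wrist'); f=192/np.tan(np.radians(p["vertical_fov"]/2))
    dx,dy=u-p['cx'],v-p['cy']; rr=np.hypot(dx,dy); th=rr/f
    d=np.array([dx/rr*np.sin(th),dy/rr*np.sin(th),np.cos(th)]); T=p['tool_from_camera']
    Rm=R.from_euler('xyz',s['tcp_rot']).as_matrix()
    return s['eef_pos']+Rm@T[:3,3], Rm@T[:3,:3]@d
def wplane(u,v,z,s):
    o,d=wray(u,v,s); return o+d*(z-o[2])/d[2]
def wproj(P,s):
    p=camera_params('wrist'); f=192/np.tan(np.radians(p["vertical_fov"]/2)); T=p['tool_from_camera']
    Rm=R.from_euler('xyz',s['tcp_rot']).as_matrix()
    c=T[:3,:3].T@(Rm.T@(np.array(P)-s['eef_pos'])-T[:3,3]); th=np.arctan2(np.hypot(*c[:2]),c[2])
    return c[:2]/np.hypot(*c[:2])*th*f+[p['cx'],p['cy']]
E
python3 - <<'E'
from go import *
s=r.sense()
im=cv2.imread('pics/wrist1.png')
o=im.copy()
Pt=lambda x,y,z: STOP+m@np.array([x,y,z])
for c,rad,z in [((0,0,255),34,85.5),((0,255,0),24,99),((255,0,0),12,99)]:
    for a in np.linspace(0,2*np.pi,60):
        u=wproj(Pt(rad*np.cos(a),rad*np.sin(a),z),s); cv2.circle(o,tuple(int(round(x)) for x in u),0,c,-1)
b=cv2.resize(o[140:300,180:320],None,fx=3.7,fy=3.7,interpolation=cv2.INTER_CUBIC); b=cv2.convertScaleAbs(b,alpha=1.8,beta=30)
cv2.imwrite('pics/w1c.png',b)
print(wproj(Pt(-34,0,85.5),s), wproj(s['eef_pos'],s))
for dy in (-15,15):
  print(wproj(s['eef_pos']+m@[dy,0,0],s))
E
```

```text
[208.43964919 208.67254829] [252.94039309 252.7867922 ]
[226.07653489 252.61048762]
[279.78899829 252.64376626]
```

View pics/w1c.png

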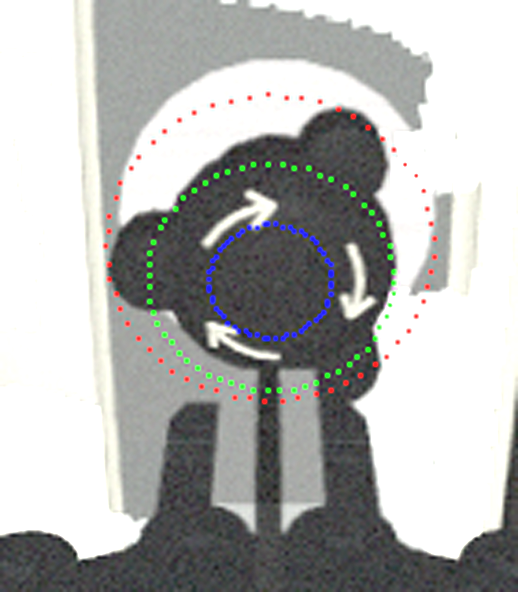

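The crop shows the stop head directly under the tool, with the fingertips in front of it. I'll look closer at the fingertip shape and refine the head's position from this view.

Run:
```python
from go import *
im=cv2.imread('pics/wrist0.png'); b=cv2.resize(im[235:340,90:400],None,fx=2.5,fy=2.5,interpolation=cv2.INTER_CUBIC)
im2=cv2.imread('pics/wrist1.png');b2=cv2.resize(im2[220:330,200:310],None,fx=3.,fy=3.,interpolation=cv2.INTER_CUBIC)
o=np.zeros((600,800,3),np.uint8); o[:b.shape[0],:b.shape[1]]=b; o[265:265+b2.shape[0],:b2.shape[1]]=b2
cv2.imwrite('pics/f.png',cv2.convertScaleAbs(o,alpha=2.5,beta=20))
s=r.sense()
# head: arrows ring centre crop approx (278,278), arrows on flat top? ; lobe tips
for nm,(u,v),z in [('arrowctr',(281,281),98),('lobeF',(110,262),85.5),('plateL',(270,60),58.5)]:
    P=wplane(180+u/3.7,140+v/3.7,z,s); print(nm,P.round(1),(m.T@(P-STOP)).round(1))
```

```text
arrowctr [ 462. -140.   98.] [ 2.3 -0.5 98. ]
lobeF [ 426.9 -135.4   85.5] [-33.1  -1.8  85.5]
plateL [ 465.8 -104.5   58.5] [ 0.2 35.1 58.5]
```

View pics/f.png

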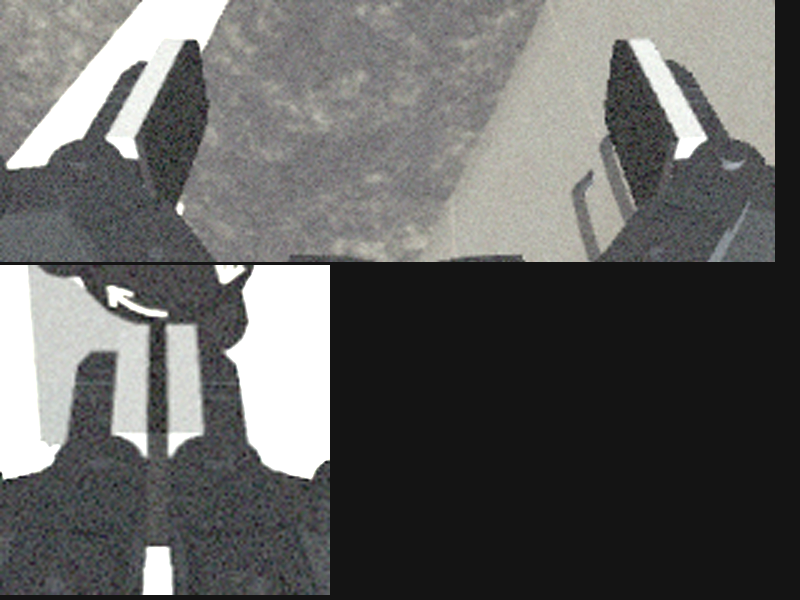

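The closed tip is a central pad block about 16 mm (tool y) by 22 mm (tool z), with set-back backings behind each pad. The head centre sits about 1 mm further back than I first measured. Pressing now.

{"fn": "drive_tool", "kwargs": {"rows": [30,3,0,0,0,0,0,44,3,0,0,0,0,0,50,3,0,0,0,0,0,53,3,0,0,0,0,0,56,3,0,0,0,0,0,59,3,0,0,0,0,0,61,3,0,0,0,0,0,62.5,3,0,0,0,0,0,63.5,3,0,0,0,0,0,63.5,3,0,0,0,0,0]}}

```text
clock: 3.42
eef_pos: [463.2, -139.1, 89.3]
tcp_rot: [1.153, 1.569, -0.582]
contact_force: [-1.1, 1.8, 6.0]
opening: 0.0
```

```bash
sed -i 's/STOP=np.array.*;/STOP=np.array([461,-139.4,0]);/' go.py; python3 -c "
from go import *
rel(STOP+[0,0,86.5])"
```

```text
t 3.425 pos [ 463.2 -139.1   89.3] F [-1.1  1.8  6. ] op 0.0 q [-0.29  0.33  2.05 -0.    0.76 -0.13]
shift [ 2.8 -2.1  0.6] rot [ 0.07  0.04 -0.1 ]
```

{"fn": "drive_tool", "kwargs": {"rows": [1,0,0,0,0,0,0,2,0,0,0,0,0,0,3,0,0,0,0,0,0,4,0,0,0,0,0,0,4,0,0,0,0,0,0]}}

```text
clock: 4.05
eef_pos: [463.5, -139.1, 87.2]
tcp_rot: [1.281, 1.568, -0.454]
contact_force: [-7.4, 1.9, 26.2]
opening: -0.001
```

{"fn": "drive_tool", "kwargs": {"rows": [-10,0,0,0,0,0,0,-30,-8,0,0,0,0,0,-45,-30,25,-10,0,0,0,-45,-55,40,-20,0,0,0,-45,-55,55,-30,0,0,0,-45,-55,55,-40,0,0,0,-45,-55,55,-50,0,0,0]}}

```text
clock: 4.92
eef_pos: [400.3, -184.8, 132.6]
tcp_rot: [0.402, 1.567, -0.456]
contact_force: [0.1, -0.5, -1.0]
opening: -0.001
```

```bash
cat >> go.py <<'E'
def rel2(off,z):
    s=r.sense(); Rr=R.from_euler('xyz',s['tcp_rot']); Rm=Rr.as_matrix()
    Rd=np.stack([[0,0,-1],m[:,1],m[:,0]],1)
    P=STOP+m@np.array([off[0],off[1],0])+[0,0,z]
    print('t',s['clock'],'off',(m.T@(s['eef_pos']-STOP)).round(1),'F',s['contact_force'].round(1),'Fm',(m.T@s['contact_force']).round(1),'q',s['qpos'].round(2))
    print('shift',(Rm.T@(P-s['eef_pos'])).round(1),'rot',np.degrees((Rr.inv()*R.from_matrix(Rd)).as_rotvec()).round(2))
E
python3 -c "
from go import *
rel2((-38,-35),120)
for n in ['top','wrist']:
    cv2.imwrite(f'pics/{n}2.png',grab_frame(n)[:,:,::-1])
"
```

```text
t 4.925 off [-52.4 -54.8 132.6] F [ 0.1 -0.5 -1. ] Fm [ 0.1 -0.5 -1. ] q [-0.44  0.2   2.11 -0.    0.83 -1.15]
shift [12.6 24.4 -1.6] rot [-3.964e+01  2.100e-01 -1.000e-02]
```

View pics/wrist2.png

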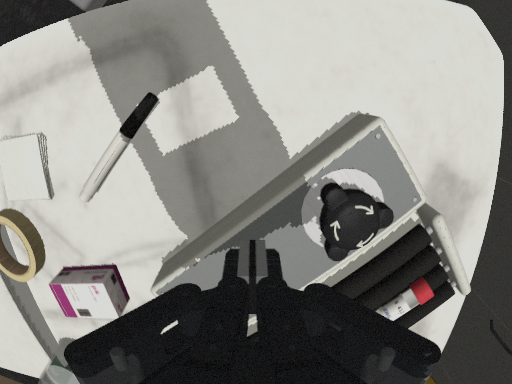

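View pics/top2.png

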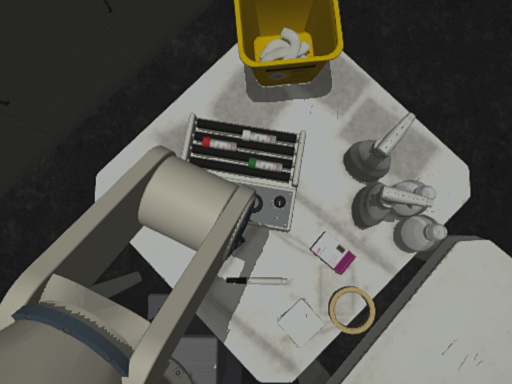

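Run:
```python
from go import *
s=r.sense(); im=cv2.imread('pics/wrist2.png'); k=5; x0,y0=290,160
b=cv2.convertScaleAbs(cv2.resize(im[y0:y0+115,x0:x0+130],None,fx=k,fy=k,interpolation=cv2.INTER_CUBIC),alpha=2.2,beta=30)
Pt=lambda x,y,z: STOP+m@np.array([x,y,0])+[0,0,z]
for c,dz in [((0,0,255),0),((0,255,0),9)]:
  for rad,z in [(34,76.5),(24,90)]:
    for a in np.linspace(0,2*np.pi,72):
        u=(wproj(Pt(rad*np.cos(a),rad*np.sin(a),z+dz),s)-[x0,y0]+.5)*k; cv2.circle(b,tuple(int(round(x)) for x in u),1,c,-1)
cv2.imwrite('pics/w2c.png',b)
```

```text
(no output)
```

View pics/w2c.png

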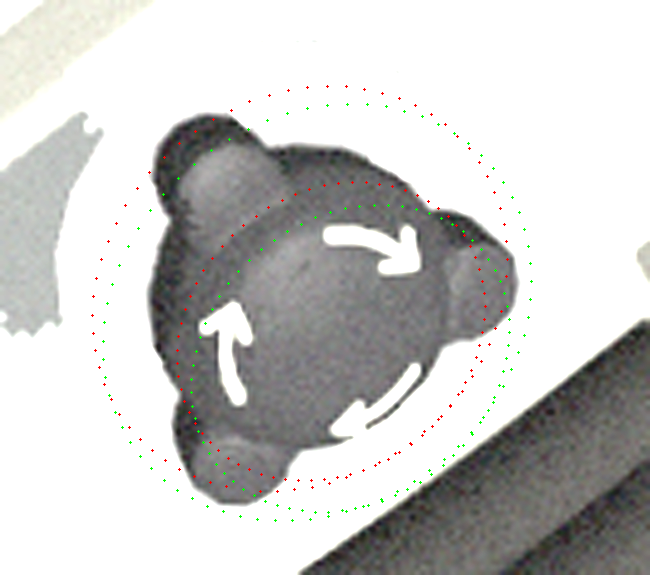

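Run:
```python
from go import *
s=r.sense(); k=5;x0,y0=290,160
C=[(168,132),(515,298),(225,503)]
for z in (72,76.5,81,85.5,90):
    P=np.array([wplane(x0+u/k-.5,y0+v/k-.5,z,s) for u,v in C])[:,:2]
    A=np.c_[2*P,np.ones(3)]; c=np.linalg.solve(A,(P**2).sum(1)); rad=np.sqrt(c[2]+c[:2]@c[:2])
    off=m[:2,:2].T@(c[:2]-STOP[:2]); ang=np.degrees(np.arctan2(*(m[:2,:2].T@(P-c[:2]).T)[::-1]))
    print(z,off.round(1),rad.round(1),ang.round(1))
```

```text
72 [ 2.8 -0.6] 37.3 [-178.1   50.   -53.6]
76.5 [ 0.1 -0.6] 36.5 [-178.1   50.   -53.6]
81 [-2.6 -0.6] 35.7 [-178.1   50.   -53.6]
85.5 [-5.2 -0.5] 34.9 [-178.1   50.   -53.6]
90 [-7.9 -0.5] 34.0 [-178.1   50.   -53.6]
```

The latched height (tips at 76.5 mm) puts the head centre within 0.6 mm of my estimate. The up height would put it 5 mm off, so the button is latched. Next I'll turn the tool and go down beside the front lobe.

{"fn": "drive_tool", "kwargs": {"rows": [5,12,0,-10,0,0,0,10,24.5,-1.5,-20,0,0,0,13,24.5,-1.5,-30,0,0,0,13,24.5,-1.5,-39.6,0.2,0,0,30,24.5,-1.5,-39.6,0.2,0,0,45,24.5,-1.5,-39.6,0.2,0,0,45,24.5,-1.5,-39.6,0.2,0,0]}}

```text
clock: 5.9
eef_pos: [417.2, -167.2, 86.6]
tcp_rot: [2.858, 1.568, 2.686]
contact_force: [0.7, -0.3, 0.3]
opening: 0.002
```

Run:
```python
from go import *
rel2((-37.5,-35),70); s=r.sense()
im=grab_frame('wrist')[:,:,::-1]; cv2.imwrite('pics/wrist3.png',im)
k=5;x0,y0=190,150
b=cv2.convertScaleAbs(cv2.resize(im[y0:y0+115,x0:x0+150],None,fx=k,fy=k,interpolation=cv2.INTER_CUBIC),alpha=2.2,beta=30)
cv2.imwrite('pics/w3c.png',b)
```

```text
t 5.9 off [-38.6 -34.6  86.6] F [ 0.7 -0.3  0.3] Fm [ 0.7 -0.2  0.3] q [-0.38  0.3   2.12  0.    0.73 -1.78]
shift [16.6 -0.4  1.1] rot [-0.34 -0.13 -0.04]
```

View pics/wrist3.png

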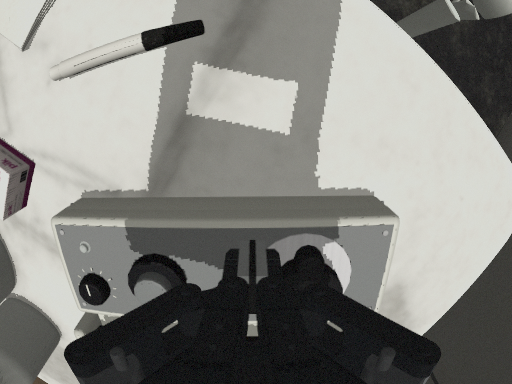

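The tool stands in the gap to the right of the front lobe (lobe at about (308,262)) and clear of the reset housing. Going down.

{"fn": "drive_tool", "kwargs": {"rows": [8,0,1,0,0,0,0,16.5,0,1,0,0,0,0,16.5,5,1,0,0,0,0,16.5,8,1,0,0,0,0,16.5,10,1,0,0,0,0,16.5,10,1,0,0,0,0]}}

```text
clock: 6.7
eef_pos: [420.5, -157.5, 70.9]
tcp_rot: [2.727, 1.57, 2.556]
contact_force: [-0.9, 0.7, 0.1]
opening: -0.0
```

Run:
```python
from go import *
rel2((-37,0),70)
```

```text
t 6.7 off [-36.9 -24.6  70.9] F [-0.9  0.7  0.1] Fm [-1.   0.6  0.1] q [-0.36  0.32  2.13  0.    0.69 -1.76]
shift [ 0.9 24.6 -0.2] rot [-0.3  -0.06 -0.02]
```

{"fn": "drive_tool", "kwargs": {"rows": [0,2,0,0,0,0,0,0,4,0,0,0,0,0,0,6,0,0,0,0,0,0,8,0,0,0,0,0,0,10,0,0,0,0,0,0,10,0,0,0,0,0]}}

```text
clock: 7.45
eef_pos: [421.9, -147.5, 70.8]
tcp_rot: [2.845, 1.569, 2.675]
contact_force: [-1.7, -0.4, 0.7]
opening: -0.003
```

Run:
```python
from go import *
rel2((-37,0),70)
```

```text
t 7.45 off [-37.2 -14.4  70.8] F [-1.7 -0.4  0.7] Fm [-1.6 -0.7  0.7] q [-0.34  0.32  2.13  0.    0.69 -1.74]
shift [ 0.8 14.4  0.2] rot [-0.28 -0.1  -0.03]
```

{"fn": "drive_tool", "kwargs": {"rows": [0,2,0,0,0,0,0,0,4,0,0,0,0,0,0,6,0,0,0,0,0,0,8,0,0,0,0,0,0,8,0,0,0,0,0]}}

```text
clock: 8.07
eef_pos: [423.4, -139.5, 70.8]
tcp_rot: [2.798, 1.569, 2.628]
contact_force: [-1.6, -1.2, -0.6]
opening: 0.001
```

Run:
```python
from go import *
rel2((-37,0),70)
im=grab_frame('wrist')[:,:,::-1]; cv2.imwrite('pics/wrist4.png',im)
```

```text
t 8.075 off [-37.1  -6.3  70.8] F [-1.6 -1.2 -0.6] Fm [-1.4 -1.4 -0.6] q [-0.32  0.32  2.14  0.    0.69 -1.72]
shift [0.8 6.3 0. ] rot [-0.27 -0.08 -0.03]
```

View pics/wrist4.png

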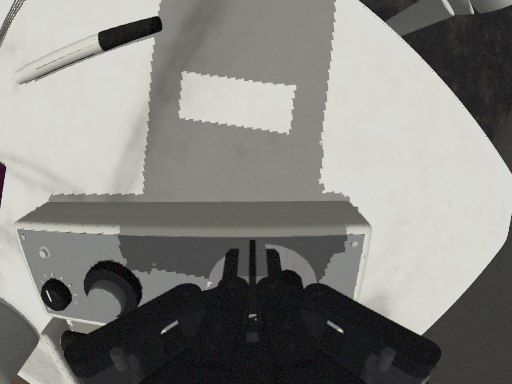

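The gripper hides the lobe in this view, and the side force is only about 1.4 N. Pushing further round.

{"fn": "drive_tool", "kwargs": {"rows": [0,2,0,0,0,0,0,0,4,0,0,0,0,0,0,6,0,0,0,0,0,0,8,0,0,0,0,0,0,8,0,0,0,0,0]}}

```text
clock: 8.75
eef_pos: [424.8, -131.6, 70.8]
tcp_rot: [2.83, 1.569, 2.66]
contact_force: [0.1, -2.5, -1.2]
opening: 0.003
```

Run:
```python
from go import *
rel2((-37,0),70); s=r.sense()
im=grab_frame('wrist')[:,:,::-1]
k=5;x0,y0=190,210
b=cv2.convertScaleAbs(cv2.resize(im[y0:y0+115,x0:x0+150],None,fx=k,fy=k,interpolation=cv2.INTER_CUBIC),alpha=2.6,beta=40)
cv2.imwrite('pics/w5c.png',b)
```

```text
t 8.75 off [-37.    1.8  70.8] F [ 0.1 -2.5 -1.2] Fm [ 0.5 -2.5 -1.2] q [-0.3   0.32  2.14  0.    0.69 -1.7 ]
shift [ 0.8 -1.8 -0. ] rot [-0.26 -0.08 -0.02]
```

View pics/w5c.png

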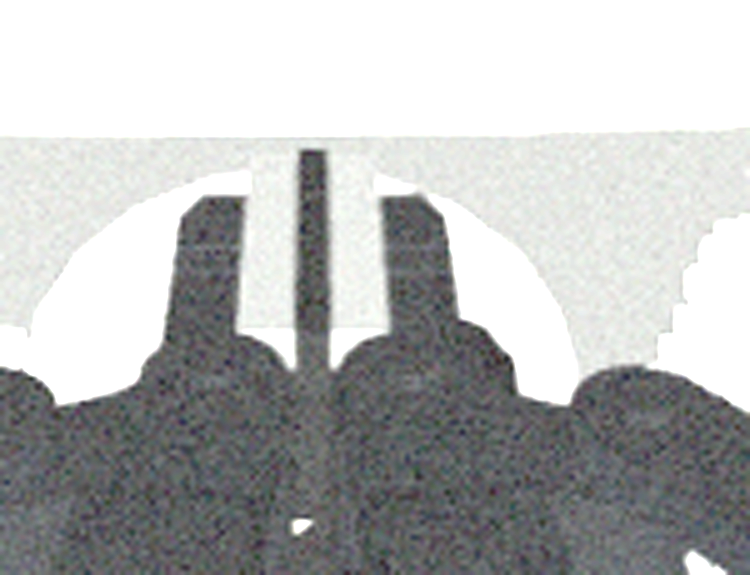

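{"fn": "drive_tool", "kwargs": {"rows": [0,2,0,0,0,0,0,0,4,0,0,0,0,0,0,5,0,0,0,0,0,0,5,0,0,0,0,0]}}

```text
clock: 9.3
eef_pos: [425.6, -126.6, 70.8]
tcp_rot: [2.85, 1.569, 2.68]
contact_force: [-0.4, -2.8, 0.4]
opening: 0.004
```

Run:
```python
from go import *
rel2((-37,-40),70)
```

```text
t 9.3 off [-37.    6.8  70.8] F [-0.4 -2.8  0.4] Fm [ 0.  -2.8  0.4] q [-0.29  0.32  2.14  0.    0.69 -1.69]
shift [  0.7 -46.8   0.2] rot [-0.25 -0.09 -0.03]
```

{"fn": "drive_tool", "kwargs": {"rows": [0,-10,0,0,0,0,0,0,-25,0,0,0,0,0,0,-45,0,0,0,0,0,-20,-60,-3,0,0,0,0,-50,-65,-10,0,0,0,0,-65,-65,-15,15,0,0,0,-65,-65,-15,15,0,0,0]}}

```text
clock: 10.18
eef_pos: [400.5, -189.0, 137.1]
tcp_rot: [0.176, 1.569, -0.261]
contact_force: [0.2, -0.6, -0.0]
opening: 0.002
```

Run:
```python
from go import *
rel2((-37,-40),70); s=r.sense()
im=grab_frame('wrist')[:,:,::-1].copy(); cv2.imwrite('pics/wrist6.png',im)
Pt=lambda x,y,z: STOP+m@np.array([x,y,0])+[0,0,z]
k=3
b=cv2.convertScaleAbs(cv2.resize(im[150:350,200:460],None,fx=k,fy=k,interpolation=cv2.INTER_CUBIC),alpha=2.2,beta=30)
for c,dz in [((0,0,255),0),((0,255,0),9)]:
  for rad,z in [(34,76.5),(24,90)]:
    for a in np.linspace(0,2*np.pi,72):
        u=(wproj(Pt(rad*np.cos(a),rad*np.sin(a),z+dz),s)-[200,150]+.5)*k; cv2.circle(b,tuple(int(round(x)) for x in u),1,c,-1)
cv2.imwrite('pics/w6c.png',b)
```

```text
t 10.175 off [-51.5 -58.9 137.1] F [ 0.2 -0.6 -0. ] Fm [ 0.3 -0.5 -0. ] q [-0.44  0.2   2.1   0.    0.85 -1.58]
shift [67.1 22.1  8.8] rot [-15.52   0.08  -0.  ]
```

View pics/w6c.png

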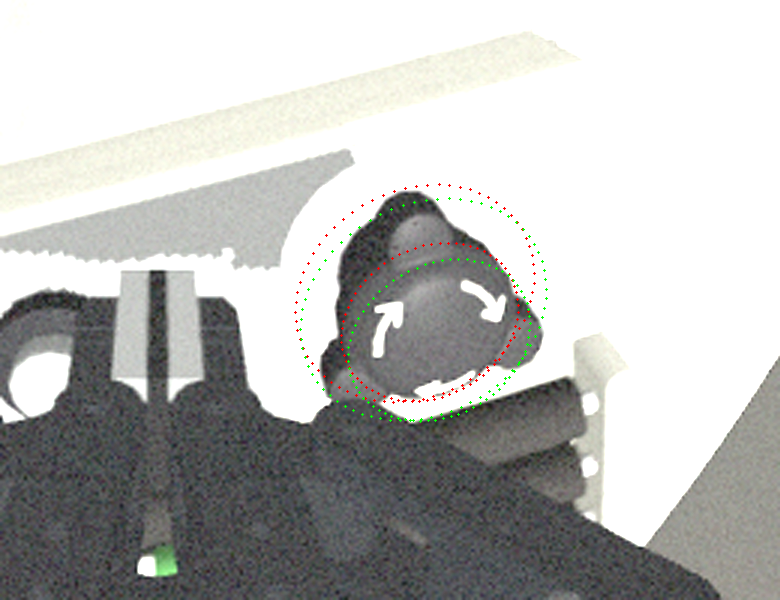

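I'll go back to the pose of the second wrist picture and compare like for like.

Run:
```python
from go import *
rel2((-52.4,-54.8),132.6)
```

```text
t 10.225 off [-51.7 -58.8 136.6] F [ 0.5  0.3 -0.6] Fm [ 0.4  0.4 -0.6] q [-0.44  0.2   2.1   0.    0.84 -1.58]
shift [ 4.   3.6 -1.7] rot [-1.564e+01  3.000e-02 -1.000e-02]
```

{"fn": "drive_tool", "kwargs": {"rows": [4,3.6,-1.7,10,0,0,0,4,3.6,-1.7,20,0,0,0,4,3.6,-1.7,24,0,0,0,4,3.6,-1.7,24,0,0,0]}}

```text
clock: 10.72
eef_pos: [400.3, -185.1, 132.5]
tcp_rot: [1.047, 1.57, 0.191]
contact_force: [-0.1, 0.0, -0.6]
opening: -0.001
```

Run:
```python
from go import *
rel2((-52.4,-54.8),132.6)
s=r.sense(); im=grab_frame('wrist')[:,:,::-1].copy(); cv2.imwrite('pics/wrist7.png',im); k=5; x0,y0=290,160
old=cv2.imread('pics/wrist2.png')
f=lambda i:cv2.convertScaleAbs(cv2.resize(i[y0:y0+115,x0:x0+130],None,fx=3,fy=3,interpolation=cv2.INTER_CUBIC),alpha=2.2,beta=30)
cv2.imwrite('pics/cmp.png',np.hstack([f(old),f(im)]))
```

```text
t 10.725 off [-52.3 -55.1 132.5] F [-0.1  0.  -0.6] Fm [-0.1  0.  -0.6] q [-0.44  0.2   2.11  0.    0.83 -1.15]
shift [-0.1  0.1 -0.3] rot [-3.955e+01  3.000e-02 -3.000e-02]
```

View pics/cmp.png

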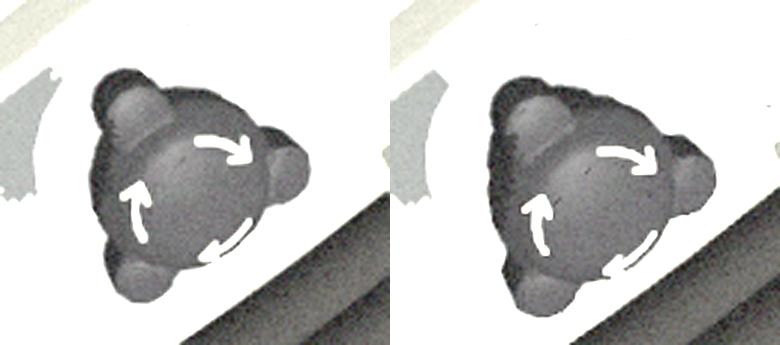

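Compared with before, the deck and rollers stay put. The head has shifted and grown as expected for a 9 mm rise, and its lobes are back at rest, so the button is up. Next is the reset.

Run:
```python
from go import *
rel2((0,-102),90)
s=r.sense(); im=cv2.imread('pics/wrist0.png')
```

```text
t 10.775 off [-52.3 -55.  132.5] F [-0.   0.8  0.1] Fm [-0.2  0.8  0.1] q [-0.44  0.2   2.11  0.    0.83 -1.15]
shift [42.5 -3.  70.2] rot [-3.95e+01  3.00e-02 -2.00e-02]
```

View pics/wrist7.png

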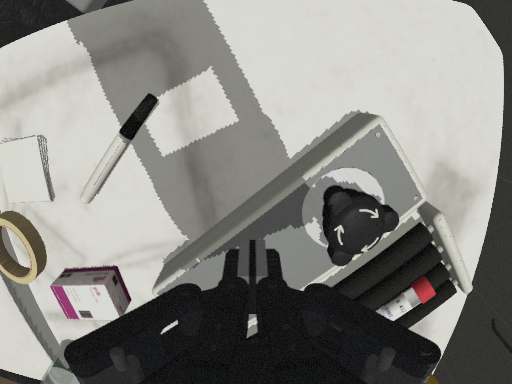

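{"fn": "drive_tool", "kwargs": {"rows": [0,-1,35,0,0,0,0,10,-3,70,0,0,0,0,30,-3,70,0,0,0,0,44,-3,70,0,0,0,0,50,-3,70,0,0,0,0,54,-3,70,0,0,0,0,57,-3,70,0,0,0,0,59,-3,70,0,0,0,0,59,-3,70,0,0,0,0]}}

```text
clock: 11.9
eef_pos: [443.8, -239.6, 74.0]
tcp_rot: [1.825, 1.57, 0.97]
contact_force: [-3.7, 2.6, 6.4]
opening: -0.0
```

Run:
```python
from go import *
rel2((0,-102),74)
```

```text
t 11.9 off [  -0.5 -101.7   74. ] F [-3.7  2.6  6.4] Fm [-4.   2.   6.4] q [-0.5   0.38  2.01  0.    0.74 -1.21]
shift [0.  0.  0.6] rot [-3.949e+01  0.000e+00 -3.000e-02]
```

Tip at z = 74.0 with 6.4 N, which is the full 6 mm stroke. A little more push, then lift clear.

{"fn": "drive_tool", "kwargs": {"rows": [2,0,0,0,0,0,0,2,0,0,0,0,0,0,-15,0,0,0,0,0,0,-50,0,-10,0,0,0,0,-80,0,-70,0,0,0,0,-80,0,-70,0,0,0,0,-80,0,-70,0,0,0,0]}}

```text
clock: 12.78
eef_pos: [398.5, -187.0, 154.8]
tcp_rot: [0.572, 1.568, -0.283]
contact_force: [0.5, -0.7, 0.5]
opening: 0.002
```

Run:
```python
from go import *
rel2((0,-102),74)
for n in ['top','wrist']:
    cv2.imwrite(f'pics/{n}8.png',grab_frame(n)[:,:,::-1])
```

```text
t 12.775 off [-53.8 -57.3 154.8] F [ 0.5 -0.7  0.5] Fm [ 0.6 -0.6  0.5] q [-0.44  0.16  2.09  0.    0.89 -1.16]
shift [81.  -0.5 69.8] rot [-3.946e+01  1.500e-01 -3.000e-02]
```

View pics/top8.png

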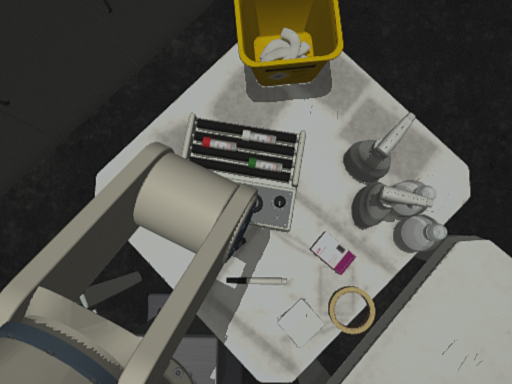

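View pics/wrist8.png

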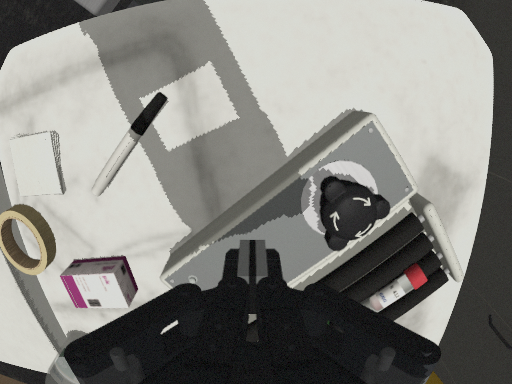

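The final top view shows the vials, carton and marker at the same pixels as at the start. The wrist view shows the head still up with its lobes at rest, and the tool is clear of everything. Handing in.

```bash
python3 -c "
from rig import sign_off
print(sign_off())"
```

```text
the job is handed in; nothing more can be done
None
```

I did all three steps of the stop-button test with the fingers shut and handed the job in at about 12.8 s. The hand-in gives no verdict, so the results below are my own checks.

- **Stop pressed:** I pushed it to its bottom stop, with the fingertips at z 87.2 mm and about 26 N. With the fingers off, a wrist picture fitted the latched height and not the up height.
- **Twist:** I pushed the front lobe round clockwise until the tip was about 7 mm past the button's centre line, with a side force of at most about 3 N in the readings. The head's turn could not be seen because the gripper hid the lobe. A picture from the same pose as before showed the head raised and the lobes back at rest.
- **Reset pressed:** The fingertips reached z 74.0 mm with 6.4 N, which is the full 6 mm stroke, and I then lifted clear. I did not see the reset come back up, because the gripper and arm were in the way in the last pictures.
- **Surroundings:** By eye, the vials, carton and marker are at the same pixels in the first and last top views. The force reading at the end was about 1 N, which is sensor noise.

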